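# Lift the tea strainer out of the pot and hold it over the mug to drain

### The job

The tea has brewed: open the steel teapot's hinged lid until it rests on its stop, and leave it open; then lift the strainer basket with the black grip bar out of the pot. Carry it upright over the things on the worktop without disturbing any of them, and finish holding it still above the mug so that it drains into it: upright, centred over the mug's mouth, its foot about a finger's width (15 mm) above the rim, never touching the mug. Your program finishes while the gripper is still holding the strainer there; do not put it down or let go.

Things in the scene. Friction and masses are not known exactly. Their poses are not given: they have to be found in the camera images.
- teapot: Round steel teapot on a black base, fixed. Origin: centre of its underside on the worktop. 156 mm wide at the base, 124 mm at the rim, rim 125 mm high. Its own -x points out through the spout (reaches 99 mm from the centre), +x through the lid hinge and black loop handle (reaches 115 mm). The strainer hangs on a ledge 6 mm below the rim.
- pot_lid (a joint): Angle of the teapot's domed lid (rad): 0 closed; grows as it swings up and back towards the handle; 2.1 fully open on its stop, 30 degrees past upright. Hinge along the teapot's y axis. No spring: below about 1.3 it falls shut, beyond about 1.5 it falls gently open and stays. Lid 125 mm across, dome 37 mm high, 0.13 kg.
- lid_hinge (a point): Point on the lid's hinge axis: 69 mm from the teapot's centre along the teapot's +x, 125 mm above the worktop.
- thumb_roll (a point): Centre of the black thumb roll at the front of the lid, above the spout: a cylinder 15 mm thick, 26 mm long, along the teapot's y axis, flat ends free, thin bracket below. Moves with the lid; closed, it is 88 mm from the teapot's centre along the teapot's -x and 139 mm above the worktop: 157 mm from the hinge axis horizontally and 14 mm above it.
- strainer: Capped steel strainer basket, about 0.14 kg, loose, hanging in the teapot under the lid. Origin: centre of its round foot. Body 48 mm in diameter at the foot, 74 mm at the top; flange 106 mm, its underside 75 mm above the foot; grip bar top at 106 mm. z is its axis, x along the grip bar. In the pot its foot is 44 mm above the worktop: it must rise over 81 mm to clear the rim.
- strainer_grip (a point): Centre of the strainer's black grip bar, 99 mm above its foot on its axis: a bar 46 mm long (strainer's x), 10 mm wide (y), 14 mm tall, 11 mm clear above the cap on two thin posts. It yaws with the strainer; within 0.35 rad of the teapot's x axis at the start.
- mug: White pottery mug with dark dots and one loop handle, loose, 93 mm high, 0.32 kg. Origin on its underside, 17.5 mm from the axis of the cup, towards the handle.
- mug_mouth (a point): Centre of the mug's mouth in the plane of its rim, 93 mm above the worktop. Mouth about 84 mm wide inside, 91 mm outside.
- glass: Clear water glass, 69 mm in diameter, 92 mm high; origin: centre of its underside. Bystander, loose.
- jar_a: Glass spice jar with black cap, 41 mm in diameter, 91 mm high; origin: centre of its underside. Bystander, loose.
- jar_b: Second glass spice jar with black cap, 41 mm in diameter, 91 mm high; origin: centre of its underside. Bystander, loose.
- shaker: Salt shaker with a domed metal top, 44 mm in diameter, 90 mm high; origin: centre of its underside. Bystander, loose.
- tea_box: Card box of tea bags, 69 x 133 x 66 mm; origin: centre of its underside. Bystander, loose.
- tin: Low round food tin on the worktop in front of the jars and glass, 86 mm in diameter, 40 mm high; origin: centre of its underside. Bystander, loose.

How it is judged:
By the outcome, as a careful person would: the job done as asked, in the order asked, and still so for the second after the job is handed in, while the arm keeps its last pose, push and grip.
It also fails if it takes over 61 s, if anything falls off the work surface, if the arm or the gripper's body presses on something with over 40 N, if the wrist force passes 120 N, or if a joint passes its speed limit or range.

### The arm

A 7-joint arm with a two-finger parallel gripper is mounted at the origin on the work surface; the furniture and walls round the work are solid. World frame = base frame: x ahead of the robot, y to its left, z up, the work surface at z = 0. Lengths are in m, angles in rad, forces in N, time in s.
With the tool pointing down it reaches from about 0.35 to 0.9 m from the base axis. Payload 19.9 kg.
Tool frame: the origin (TCP) lies between the finger pads; the fingertips stand 8 mm ahead of it and the grasp point (between the pads) lies 11 mm behind it; z points along the fingers, y is the line along which they close (so a half turn about z gives the same grasp; the last joint's range is limited). The gripper opens to 94 mm and grips with 3 to 60 N. Pads are 16 mm wide; open, the fingers measure 119 mm over their backs; the gripper's body (75 mm by 177 mm) begins 78 mm behind the grasp point.
Start: joints at [1.244, 0.417, -0.01, 1.614, 0.005, 1.111, -0.053], TCP at [0.176, -0.6, 0.213] pointing down, gripper open.
Joint ranges: [-2.81, 2.81], [-0.39, 2.02], [-1.27, 1.25], [0.06, 2.57], [-1.19, 4.33], [0.19, 2], [-2.82, 2.82]. Speed limits (rad/s): [1.89, 1.89, 2.39, 2.39, 3.01, 3.01, 3.01].

### API

Orientations are given as a unit quaternion [x, y, z, w].
In Python, from workcell import bot gives the robot as it stands. The module is installed in compiled form; this text tells all that it offers.
- The arm moves only by the tool step_arm, never from a script. Its argument "motion" is a list of rows, each an object of numbers: "grip": the closure, from -1 (fully open) to 1 (shut); "tx", "ty", "tz": the shift along the tool's x, y, z in cm; "ax", "ay", "az": the turn, a rotation vector about the tool's x, y, z in degrees. A call has 1 to 8 rows; each row is the pose to reach, as a shift and turn from the pose commanded when the call began, along the tool's axes at that moment; what a row does not reach only later rows make up. A row lasts 1/12 s, in which the tool goes at most 41.7 mm and 7.16 degrees, less where a joint would pass 70% of its speed; a pose out of reach is approached as far as the arm can. A call with a gripper value outside its range is refused whole. The fingers move at their own pace and stop on an object; the grip force is fixed at half the most. Time passes only in rows, so rows that repeat a pose let the fingers close. It gives the time, the measured TCP pose, the force, the opening and the grip force at its end, in the units of the state.
- bot.read_state(): the state, without advancing time (a new reading comes with each control period).
- bot.snapshot(name): name is "scene" or "top"; returns a dict with "pixels" (420x560x3 uint8, blue, green, red), "depth" (420x560 float32, m along the optical axis (not along the pixel's ray), 0 where there is no reading), "fx", "fy", "cx", "cy" (pixels), "position" and "attitude" of the camera in the world. Camera axes: x right, y down, z forward; pixel columns grow to the right and rows downward; lengths in m; the calibration is good to about 2 mm. A picture is of the moment at which its call begins.
- bot.close_job(): hands the job in; it is judged then, once.
The state is a dict: "t": time; "joint_positions": joint angles; "joint_vel": joint speeds; "effort": joint torques, N m; "ee_pos": TCP position; "orientation": TCP orientation; "ft_force": force on the tool from outside, world axes, zero at the start; "ft_torque": the same for the moment, N m; "gripper_width": finger opening in m; "finger_force": force on a finger pad.
Only numpy, scipy, OpenCV 4.12 (cv2) and the standard library are available. Lean on these libraries where they do the work, as an engineer would, in place of code of your own. Each camera call takes 0.05 s, during which the arm holds its last target. There are 200 camera calls.

## Working session

There is one attempt and no reset: what is moved stays moved. The work goes in short steps, Python scripts to look and compute and a tool call to move; the robot and the scene stay as the last step left them, time stands still between calls to the robot, and variables do not carry over. Pictures are saved under pics/ and viewed, at most 10 in all, crops included, and the job is handed in when it is done.

Besides the shell and the picture viewer there is one more tool, called as name([rows], argument=value, ...), one row to a line, values as JSON. step_arm: Moves the arm, as the interface text tells. Its arguments: {"type":"object","properties":{"motion":{"type":"array"}},"required":["motion"]}

```bash
mkdir -p pics; cat > h.py <<'E'
import numpy as np, cv2
from scipy.spatial.transform import Rotation as R
from workcell import bot
def snap(n):
    s=bot.snapshot(n); a=np.array(s["attitude"],float)
    s["R"]=R.from_quat(a).as_matrix() if a.size==4 else (a.reshape(3,3) if a.size==9 else R.from_euler('xyz',a).as_matrix())
    s["p"]=np.array(s["position"]); return s
def ray(s,u,v): return s["R"]@np.array([(u-s["cx"])/s["fx"],(v-s["cy"])/s["fy"],1.])
def onz(s,u,v,z):
    d=ray(s,u,v); return s["p"]+d*(z-s["p"][2])/d[2]
def cloud(s):
    v,u=np.mgrid[0:420,0:560]; d=s["depth"]
    c=np.stack([(u-s["cx"])/s["fx"]*d,(v-s["cy"])/s["fy"]*d,d],-1)
    P=c@s["R"].T+s["p"]; P[d==0]=np.nan; return P
def proj(s,P):
    c=s["R"].T@(np.array(P)-s["p"]); return c[0]/c[2]*s["fx"]+s["cx"],c[1]/c[2]*s["fy"]+s["cy"]
E
python3 - <<'E'
from h import *
for n in("scene","top"):
    s=snap(n); cv2.imwrite(f"pics/{n}0.png",s["pixels"]); np.savez(f"{n}0.npz",**{k:np.array(v) for k,v in s.items()})
    print(n,s["attitude"],s["p"],s["fx"],s["cx"],s["cy"],s["R"])
st=bot.read_state(); print(st)
E
```

```text
scene [-0.19123198  0.84273857 -0.49040234  0.11281657] [0.15450368 0.81436494 0.64028946] 425.45809182819346 281.9974428115798 214.32655887335264 [[-0.9014055  -0.21166612  0.37771097]
 [-0.43296816  0.44587175 -0.78341365]
 [-0.00258853 -0.8697102  -0.49355594]]
top [-0.70169963  0.70855012 -0.04970591  0.05571073] [ 4.47193822e-01 -7.60451716e-04  9.50275830e-01] 403.9820671300612 275.2406089522158 210.09354657581866 [[-0.00902789 -0.9888404   0.14870492]
 [-0.99991701  0.01029391  0.00774613]
 [-0.00919044 -0.14862265 -0.98885127]]
{'t': 0.1, 'joint_positions': array([ 1.2444849 ,  0.41791512, -0.01030979,  1.61410456,  0.00474963,
        1.11069725, -0.05302122]), 'joint_vel': array([-5.92488840e-04, -2.11647812e-03,  2.08287574e-04, -2.42646444e-03,
        8.41055648e-04, -4.33257091e-04, -6.40571962e-07]), 'effort': array([ 1.58141378e-03, -8.52572107e+01,  6.40702005e-01, -4.26683986e+01,
       -4.87444899e-02,  1.64153497e-02,  5.74754699e-05]), 'ee_pos': array([ 0.17549839, -0.59951331,  0.21289126]), 'orientation': array([ 9.89876215e-01,  1.41932289e-01, -1.40743494e-04, -5.32919617e-04]), 'ft_force': array([0.49562154, 0.14797066, 1.07899528]), 'ft_torque': array([ 0.01694223,  0.05152245, -0.01689621]), 'finger_force': 0.0, 'gripper_width': 0.094009221970192}
```

View pics/scene0.png

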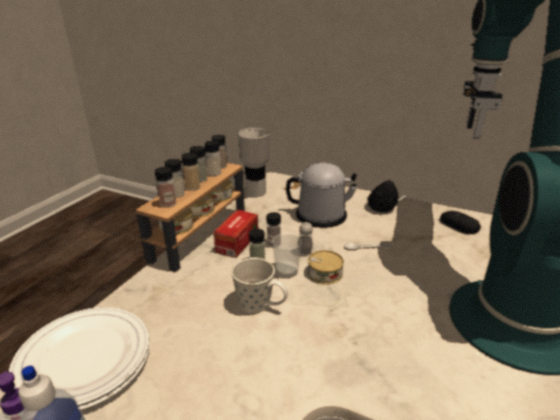

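View pics/top0.png

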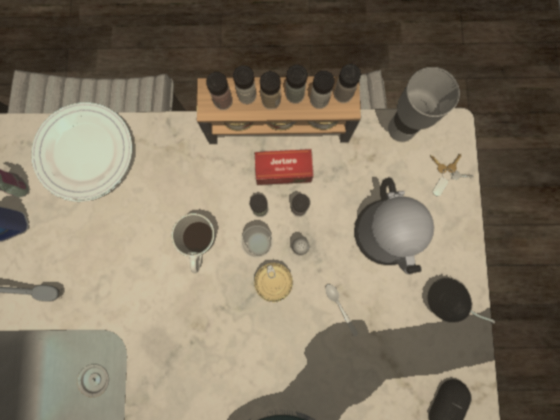

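The scene view shows the teapot at (322,190), with its handle on the left at (293,190) and thumb roll at (352,180), and the mug at (253,285). The top view shows the dome at (402,226), roll at (413,267), handle at (388,188), and the mug mouth at (195,236) with its handle at (195,265). The jars, glass and shaker stand between the teapot and the mug.

```bash
python3 - <<'E'
from h import *
from scipy.optimize import least_squares
def circ(p):
    A=np.c_[2*p,np.ones(len(p))]; x=np.linalg.lstsq(A,(p**2).sum(1),rcond=None)[0]; return x[:2],np.sqrt(x[2]+x[:2]@x[:2])
C={}
S={}
for n in("scene","top"):
    s=dict(np.load(n+"0.npz")); S[n]=s; C[n]=cloud(s)
T,Sc=S["top"],S["scene"]
print("dome guess",onz(T,402,226,.15),"roll top view",onz(T,413,267,.143), "roll scene",onz(Sc,352,180,.139))
print("mug",onz(T,195,235,.093),onz(Sc,253,270,.093))
# fitted dome sphere + height bands in depth
g=onz(T,402,226,.15)
for n in C:
    P=C[n].reshape(-1,3); P=P[np.isfinite(P[:,0])]
    print(n,"table z",np.median(P[(abs(P[:,0]-.4)<.2)&(abs(P[:,1])<.1)&(P[:,2]<.03)][:,2]))
    q=P[(np.hypot(*(P[:,:2]-g[:2]).T)<.06)&(P[:,2]>.135)]
    r=least_squares(lambda x:np.linalg.norm(q-x[:3],axis=1)-x[3],[*g[:2],.08,.08],loss='soft_l1',f_scale=.002).x
    print(" dome sphere",r,"top",q[:,2].max(),len(q))
    for z0 in(.07,.09,.11): 
        b=P[(np.hypot(*(P[:,:2]-g[:2]).T)<.085)&(abs(P[:,2]-z0)<.008)]
        if len(b)>20:print(" band",z0,circ(b[:,:2]),len(b))
    m=onz(T,195,235,.093)
    b=P[(np.hypot(*(P[:,:2]-m[:2]).T)<.055)&(P[:,2]>.085)&(P[:,2]<.11)]
    print(" mug rim",circ(b[:,:2]),np.percentile(b[:,2],[5,50,95]),len(b))
    c=P[(abs(P[:,0]-.42)<.33)&(abs(P[:,1])<.3)]
    for nm,uv in dict(jar1=(259,204),jar2=(300,203),shk=(300,243),glass=(257,238),tin=(273,282),box=(284,166)).items():
        k=onz(T,*uv,.08)[:2]; b=P[(np.hypot(*(P[:,:2]-k).T)<.03)&(P[:,2]>.03)]
        print(" ",nm,k.round(3),np.percentile(b[:,2],95).round(3) if len(b) else None)
# zoom
for n,(x,y) in dict(top=(345,165),scene=(270,140)).items():
    im=S[n]["pixels"][y:y+130,x:x+130]; cv2.imwrite(f"pics/z_{n}.png",cv2.resize(im,None,fx=4.5,fy=4.5,interpolation=cv2.INTER_CUBIC))
a=cv2.imread("pics/z_top.png");b=cv2.imread("pics/z_scene.png"); cv2.imwrite("pics/z1.png",cv2.resize(np.hstack([a,b]),(800,400)))
E
```

```text
dome guess [ 0.53298028 -0.24591418  0.15      ] roll top view [ 0.45224232 -0.2651813   0.143     ] roll scene [ 0.44603807 -0.23907556  0.139     ]
mug [0.52424257 0.17736464 0.093     ] [0.52536535 0.18741921 0.093     ]
scene table z -0.00023038657782514793
 dome sphere [ 0.53775733 -0.24975326  0.08431444  0.0792994 ] top 0.16363123260973927 635
 band 0.07 (array([ 0.53744549, -0.25588538]), np.float64(0.07157012305543825)) 268
 band 0.09 (array([ 0.53627042, -0.25765188]), np.float64(0.07103220573930796)) 275
 band 0.11 (array([ 0.539041  , -0.26538912]), np.float64(0.07606278345126573)) 272
 mug rim (array([0.52694305, 0.18820709]), np.float64(0.04384619932822516)) [0.08550814 0.09027867 0.09345545] 303
  jar1 [0.592 0.041] 0.091
  jar2 [ 0.593 -0.048] 0.091
  shk [ 0.506 -0.047] 0.087
  glass [0.518 0.046] 0.091
  tin [0.424 0.012] 0.038
  box [ 0.677 -0.014] 0.065
top table z -0.00038225159872751213
 dome sphere [ 0.53489917 -0.25525042  0.08101475  0.08304567] top 0.1645063581328048 2565
 band 0.07 (array([ 0.53463215, -0.25736149]), np.float64(0.06923289029813094)) 157
 band 0.09 (array([ 0.53403811, -0.26117722]), np.float64(0.07046510122901306)) 205
 band 0.11 (array([ 0.53909425, -0.27113919]), np.float64(0.07802783323464979)) 208
 mug rim (array([0.52481371, 0.18247128]), np.float64(0.043877751448207644)) [0.08590554 0.09115097 0.09386297] 284
  jar1 [0.592 0.041] 0.092
  jar2 [ 0.593 -0.048] 0.092
  shk [ 0.506 -0.047] 0.088
  glass [0.518 0.046] 0.091
  tin [0.424 0.012] 0.039
  box [ 0.677 -0.014] 0.066
```

View pics/z1.png

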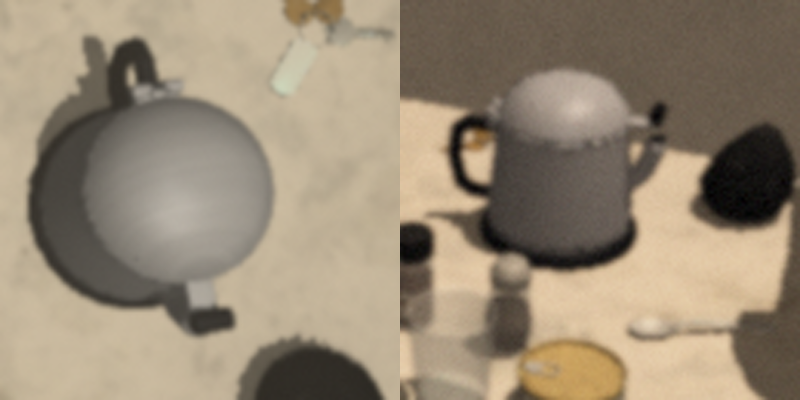

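The close-up shows the roll at (212,319) in the left panel, about (414,268.7) in the top image, and at (657,115) in the right panel, about (353.5,177.4) in the scene image. The hinge is at (158,90), about (396.3,194) in the top image. The two views disagree by about 5 mm in y, so I'll triangulate and average.

```bash
cat >> h.py <<'E'
def tri(s1,a,s2,b):
    d1,d2=ray(s1,*a),ray(s2,*b); t=np.linalg.lstsq(np.c_[d1,-d2],s2["p"]-s1["p"],rcond=None)[0]
    p,q=s1["p"]+d1*t[0],s2["p"]+d2*t[1]; return (p+q)/2,np.linalg.norm(p-q)
def pose():
    st=bot.read_state(); return np.array(st["ee_pos"]),R.from_quat(st["orientation"])
def go(target,yaw):
    "tool-frame cm and deg to reach TCP target with tool down, tool x at yaw"
    p,r=pose(); g=R.from_matrix(np.c_[[np.cos(yaw),np.sin(yaw),0],[np.sin(yaw),-np.cos(yaw),0],[0,0,-1]])
    return (r.inv().apply(np.array(target)-p)*100).round(2),np.degrees((r.inv()*g).as_rotvec()).round(2)
E
python3 - <<'E'
from h import *
T,S=[dict(np.load(n+"0.npz")) for n in("top","scene")]
def blob(s,x0,x1,y0,y1,th):
    g=cv2.cvtColor(s["pixels"],cv2.COLOR_BGR2GRAY)[y0:y1,x0:x1]; v,u=np.nonzero(g<th); return (u.mean()+x0,v.mean()+y0,len(u),u.ptp() if hasattr(u,'ptp') else np.ptp(u),np.ptp(v))
a=blob(T,405,424,262,275,60); b=blob(S,348,358,172,182,60); print(a,b)
r,e=tri(T,a[:2],S,b[:2]); print("roll",r,e)
print("roll on z .139:",onz(T,*a[:2],.139),onz(S,*b[:2],.139))
h=onz(T,396.5,194,.128); print("hinge",h)
c=np.array([.5363,-.2525]); 
for nm,v in dict(roll_c=c-r[:2],h_roll=h[:2]-r[:2]).items(): print(nm,np.linalg.norm(v),np.arctan2(v[1],v[0]))
# tall stuff near
P=cloud(T).reshape(-1,3);
for x in np.arange(.6,.95,.05): print(x.round(2),[float(np.nan_to_num(np.nanmax(np.r_[P[(abs(P[:,0]-x)<.025)&(abs(P[:,1]-y)<.025)][:,2],0]),nan=0).round(2)) for y in np.arange(-.4,.3,.05)])
E
```

```text
(np.float64(412.6923076923077), np.float64(268.5692307692308), 65, np.int64(12), np.int64(6)) (np.float64(353.3), np.float64(176.73333333333332), 30, np.int64(5), np.int64(7))
roll [ 0.44985489 -0.26609375  0.13708252] 0.0013827578034520428
roll on z .139: [ 0.44919531 -0.26570032  0.139     ] [ 0.44934258 -0.26162289  0.139     ]
hinge [ 0.60184696 -0.24501783  0.128     ]
roll_c 0.08750741347616259 0.15597566994830045
h_roll 0.1534463580513864 0.1377860071983768
0.6 [0.01, 0.01, 0.15, 0.16, 0.15, 0.0, 0.0, 0.1, 0.09, 0.09, 0.0, 0.0, 0.0, 0.0]
0.65 [0.01, 0.01, 0.0, 0.12, 0.0, 0.0, 0.06, 0.07, 0.07, 0.07, 0.0, 0.0, 0.0, 0.0]
0.7 [0.01, 0.01, 0.0, 0.0, 0.0, 0.0, 0.07, 0.07, 0.07, 0.07, 0.0, 0.0, 0.0, 0.0]
0.75 [0.0, 0.21, 0.21, 0.21, 0.01, 0.16, 0.18, 0.16, 0.21, 0.16, 0.16, 0.16, 0.0, 0.0]
0.8 [0.0, 0.21, 0.13, 0.21, 0.0, 0.25, 0.25, 0.25, 0.25, 0.25, 0.25, 0.25, 0.0, 0.0]
0.85 [0.0, 0.21, 0.21, 0.21, 0.0, 0.25, 0.16, 0.25, 0.16, 0.25, 0.16, 0.16, 0.0, 0.0]
0.9 [0.0, 0.0, 0.0, 0.0, 0.0, 0.0, 0.0, 0.0, 0.0, 0.0, 0.0, 0.0, 0.0, 0.0]
```

```bash
python3 -c "
from h import *
print(go([.4494,-.264,.20],.145))"
```

```text
(array([ 35.71, -24.5 ,   1.31]), array([-0.06,  0.01,  8.01]))
```

step_arm([
  {"grip": -1, "tx": 3, "ty": -2.05, "tz": 0, "az": 0},
  {"grip": -1, "tx": 6, "ty": -4.1, "az": 2},
  {"grip": -1, "tx": 9, "ty": -6.15, "az": 4},
  {"grip": -1, "tx": 12, "ty": -8.2, "az": 6},
  {"grip": -1, "tx": 15, "ty": -10.3, "az": 8},
  {"grip": -1, "tx": 18, "ty": -12.3, "az": 8},
  {"grip": -1, "tx": 21, "ty": -14.4, "az": 8},
  {"grip": -1, "tx": 24, "ty": -16.4, "az": 8},
])

```text
$.motion[0]: bad value
```

```bash
python3 -c "
from h import *
print(pose()[0],go([.4494,-.264,.20],.145))"
```

```text
[ 0.17549839 -0.59951331  0.21289126] (array([ 35.71, -24.5 ,   1.31]), array([-0.06,  0.01,  8.01]))
```

step_arm([
  {"grip": -1, "tx": 3, "ty": -2.05, "tz": 0, "ax": 0, "ay": 0, "az": 1},
  {"grip": -1, "tx": 6, "ty": -4.1, "tz": 0, "ax": 0, "ay": 0, "az": 2},
  {"grip": -1, "tx": 9, "ty": -6.15, "tz": 0, "ax": 0, "ay": 0, "az": 4},
  {"grip": -1, "tx": 12, "ty": -8.2, "tz": 0, "ax": 0, "ay": 0, "az": 6},
  {"grip": -1, "tx": 15, "ty": -10.3, "tz": 0, "ax": 0, "ay": 0, "az": 8},
  {"grip": -1, "tx": 18, "ty": -12.3, "tz": 0, "ax": 0, "ay": 0, "az": 8},
  {"grip": -1, "tx": 21, "ty": -14.4, "tz": 0, "ax": 0, "ay": 0, "az": 8},
  {"grip": -1, "tx": 24, "ty": -16.4, "tz": 0, "ax": 0, "ay": 0, "az": 8},
])

```text
t: 0.77
ee_pos: [0.3605, -0.3732, 0.2134]
orientation: [0.997, 0.073, -0.0, -0.0]
ft_force: [1.7, -1.3, 0.8]
gripper_width: 0.0937
finger_force: 0.0
```

```bash
python3 -c "
from h import *
print(pose()[0],go([.4494,-.264,.20],.145))"
```

```text
[ 0.3605423  -0.37323766  0.21335249] (array([10.37, -9.52,  1.33]), array([-0.01,  0.02,  0.01]))
```

step_arm([
  {"grip": -1, "tx": 2.6, "ty": -2.4, "tz": 0, "ax": 0, "ay": 0, "az": 0},
  {"grip": -1, "tx": 5.2, "ty": -4.8, "tz": 0.3, "ax": 0, "ay": 0, "az": 0},
  {"grip": -1, "tx": 7.8, "ty": -7.2, "tz": 0.6, "ax": 0, "ay": 0, "az": 0},
  {"grip": -1, "tx": 9.5, "ty": -8.7, "tz": 1, "ax": 0, "ay": 0, "az": 0},
  {"grip": -1, "tx": 10.4, "ty": -9.5, "tz": 1.3, "ax": 0, "ay": 0, "az": 0},
  {"grip": -1, "tx": 10.4, "ty": -9.5, "tz": 1.3, "ax": 0, "ay": 0, "az": 0},
])

```text
t: 1.27
ee_pos: [0.4504, -0.2632, 0.1997]
orientation: [0.997, 0.075, -0.0, -0.001]
ft_force: [0.1, 0.5, -0.7]
gripper_width: 0.0938
finger_force: 0.0
```

```bash
python3 - <<'E'
from h import *
p,r=pose(); print(p,go([.4494,-.264,.133],.145))
s=snap("scene"); t=snap("top")
tips=[p+r.apply([0,y,.008]) for y in(-.047,.047)]
print([np.round(proj(s,q),1) for q in tips],[np.round(proj(t,q),1) for q in tips],np.round(proj(s,p),1))
im=s["pixels"][100:220,270:420]; im=cv2.resize(im,None,fx=4,fy=4,interpolation=cv2.INTER_CUBIC)
cv2.imwrite("pics/c1.png",im)
P=cloud(s).reshape(-1,3); q=P[(np.hypot(*(P[:,:2]-p[:2]).T)<.1)&(P[:,2]>.17)&(P[:,2]<.6)]
tool=r.inv().apply(q-p)
for lo,hi in((-.01,.008),(-.03,-.01),(-.06,-.03),(-.1,-.07)):
    k=tool[(tool[:,2]>lo)&(tool[:,2]<hi)&(np.linalg.norm(tool[:,:2],axis=1)<.09)]
    print(lo,len(k),np.percentile(k[:,:2],[2,50,98],axis=0).round(4).tolist() if len(k) else '')
print("max z ahead (tips should be .008)",np.percentile(tool[:,2],[90,99]))
E
```

```text
[ 0.45038233 -0.26319514  0.19971886] (array([-0.11,  0.07,  6.67]), array([-0.08,  0.02,  0.24]))
[array([352. , 165.4]), array([357.1, 153.1])] [array([395.7, 271.8]), array([445.5, 263.7])] [354.9 156.3]
-0.01 67 [[-0.0088, -0.0636], [-0.0016, -0.0556], [0.0095, 0.0518]]
-0.03 85 [[-0.009, -0.0632], [-0.0023, -0.059], [0.0083, 0.0488]]
-0.06 106 [[-0.0089, -0.0635], [-0.001, -0.0595], [0.0097, 0.0531]]
-0.1 165 [[-0.0327, -0.0839], [-0.0013, -0.0796], [0.0318, 0.0504]]
max z ahead (tips should be .008) [-0.10701424 -0.00695694]
```

View pics/c1.png

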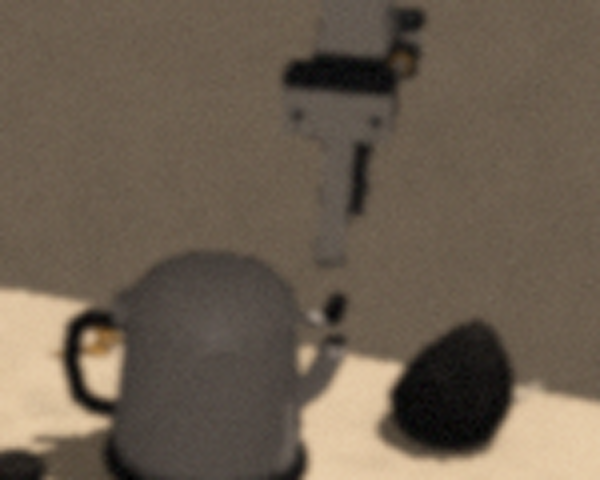

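The fingertip shows at about (352.5,166), against a predicted (352,165.4), directly over the roll at (353.7,176.2). The scene camera therefore agrees with the kinematics to within about 2 mm, so I'll descend.

step_arm([
  {"grip": -1, "tx": -0.1, "ty": 0, "tz": 2, "ax": 0, "ay": 0, "az": 0},
  {"grip": -1, "tx": -0.1, "ty": 0, "tz": 4, "ax": 0, "ay": 0, "az": 0},
  {"grip": -1, "tx": -0.1, "ty": 0, "tz": 6, "ax": 0, "ay": 0, "az": 0},
  {"grip": -1, "tx": -0.1, "ty": 0, "tz": 6.7, "ax": 0, "ay": 0, "az": 0},
  {"grip": -1, "tx": -0.1, "ty": 0, "tz": 6.7, "ax": 0, "ay": 0, "az": 0},
  {"grip": 0, "tx": -0.1, "ty": 0, "tz": 6.7, "ax": 0, "ay": 0, "az": 0},
  {"grip": 0.2, "tx": -0.1, "ty": 0, "tz": 6.7, "ax": 0, "ay": 0, "az": 0},
  {"grip": 0.3, "tx": -0.1, "ty": 0, "tz": 6.7, "ax": 0, "ay": 0, "az": 0},
])

```text
t: 2.03
ee_pos: [0.4484, -0.2666, 0.1345]
orientation: [0.997, 0.072, 0.001, 0.0]
ft_force: [1.0, -0.2, 0.4]
gripper_width: 0.0775
finger_force: 0.0
```

step_arm([
  {"grip": 0.35, "tx": 0, "ty": 0, "tz": 0, "ax": 0, "ay": 0, "az": 0},
  {"grip": 0.35, "tx": 0, "ty": 0, "tz": 0, "ax": 0, "ay": 0, "az": 0},
  {"grip": 0.35, "tx": 0, "ty": 0, "tz": 0, "ax": 0, "ay": 0, "az": 0},
])

```text
t: 2.28
ee_pos: [0.4481, -0.2661, 0.1338]
orientation: [0.997, 0.073, 0.0, 0.0]
ft_force: [0.5, -0.3, -0.5]
gripper_width: 0.0571
finger_force: 0.0
```

step_arm([
  {"grip": 0.35, "tx": 0.1, "ty": -0.2, "tz": 0, "ax": 0, "ay": 0, "az": 0},
  {"grip": 0.35, "tx": 0.1, "ty": -0.2, "tz": 0, "ax": 0, "ay": 0, "az": 0},
  {"grip": 0.35, "tx": 0.1, "ty": -0.2, "tz": 0, "ax": 0, "ay": 0, "az": 0},
  {"grip": 0.35, "tx": 0.1, "ty": -0.2, "tz": 0, "ax": 0, "ay": 0, "az": 0},
  {"grip": 0.35, "tx": 0.1, "ty": -0.2, "tz": 0, "ax": 0, "ay": 0, "az": 0},
  {"grip": 0.35, "tx": 0.1, "ty": -0.2, "tz": 0, "ax": 0, "ay": 0, "az": 0},
])

```text
t: 2.78
ee_pos: [0.4487, -0.264, 0.1334]
orientation: [0.997, 0.073, -0.0, -0.0]
ft_force: [-0.2, 0.2, -0.3]
gripper_width: 0.0307
finger_force: 0.0
```

```bash
python3 - <<'E'
from h import *
p,r=pose(); print(p,go([.4494,-.263,.133],.145), bot.read_state()["gripper_width"])
s=snap("scene")
im=s["pixels"][100:220,270:420]; im=cv2.resize(im,None,fx=4,fy=4,interpolation=cv2.INTER_CUBIC)
cv2.imwrite("pics/c2.png",im)
E
```

```text
[ 0.44869414 -0.26395969  0.13340669] (array([ 0.08, -0.08,  0.04]), array([-0.  ,  0.01,  0.01])) 0.030711634892651017
```

View pics/c2.png

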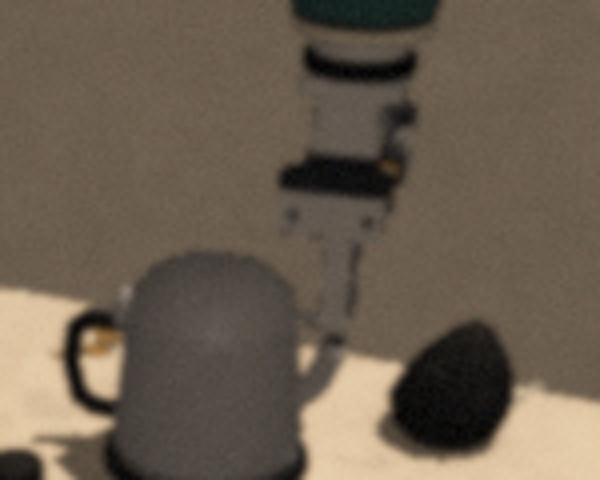

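The finger at (335,300) in the crop now covers the roll at the right height, so I'll close.

step_arm([
  {"grip": 0.6, "tx": 0, "ty": 0, "tz": 0, "ax": 0, "ay": 0, "az": 0},
  {"grip": 0.6, "tx": 0, "ty": 0, "tz": 0, "ax": 0, "ay": 0, "az": 0},
  {"grip": 0.6, "tx": 0, "ty": 0, "tz": 0, "ax": 0, "ay": 0, "az": 0},
])

```text
t: 3.08
ee_pos: [0.4489, -0.2652, 0.1337]
orientation: [0.997, 0.072, 0.0, 0.001]
ft_force: [1.9, -7.5, -0.8]
gripper_width: 0.0257
finger_force: 30.0
```

```bash
python3 - <<'E'
from h import *
p,r=pose(); s=bot.read_state();print(p,s["ft_force"],s["ft_torque"],s["gripper_width"],s["finger_force"])
# arc targets: roll relative to hinge, tool frame cm (tx along +x teapot, tz down)
a0=np.arctan2(14,157);rr=np.hypot(14,157)/10
for d in range(0,121,10):
    a=a0+np.radians(d); print(d,round(rr*(np.cos(a0)-np.cos(a)),1),round(-rr*(np.sin(a)-np.sin(a0)),1))
E
```

```text
[ 0.44889765 -0.26521394  0.13370995] [ 1.88805144 -7.54693122 -0.83137231] [-1.64865221 -0.29028784  0.08138503] 0.025704094108207072 30.00066787004471
0 0.0 -0.0
10 0.5 -2.7
20 1.4 -5.3
30 2.8 -7.7
40 4.6 -9.8
50 6.7 -11.5
60 9.1 -12.9
70 11.6 -13.8
80 14.4 -14.3
90 17.1 -14.3
100 19.8 -13.8
110 22.4 -12.9
120 24.8 -11.5
```

step_arm([
  {"grip": 0.6, "tx": 0.23, "ty": 0.1, "tz": -1.6, "ax": 0, "ay": 0, "az": 0},
  {"grip": 0.6, "tx": 0.64, "ty": 0.1, "tz": -3.2, "ax": 0, "ay": 0, "az": 0},
  {"grip": 0.6, "tx": 1.2, "ty": 0.1, "tz": -4.8, "ax": 0, "ay": 0, "az": 0},
  {"grip": 0.6, "tx": 1.9, "ty": 0.1, "tz": -6.3, "ax": 0, "ay": 0, "az": 0},
  {"grip": 0.6, "tx": 2.8, "ty": 0.1, "tz": -7.7, "ax": 0, "ay": 0, "az": 0},
  {"grip": 0.6, "tx": 3.8, "ty": 0.1, "tz": -9.0, "ax": 0, "ay": 0, "az": 0},
  {"grip": 0.6, "tx": 5.0, "ty": 0.1, "tz": -10.1, "ax": 0, "ay": 0, "az": 0},
  {"grip": 0.6, "tx": 6.2, "ty": 0.1, "tz": -11.2, "ax": 0, "ay": 0, "az": 0},
])

```text
t: 3.75
ee_pos: [0.5103, -0.2561, 0.2459]
orientation: [0.997, 0.072, -0.0, 0.0]
ft_force: [4.6, -2.7, -9.6]
gripper_width: 0.0262
finger_force: 30.0
```

step_arm([
  {"grip": 0.6, "tx": 1.85, "ty": 0, "tz": -1.2, "ax": 0, "ay": 0, "az": 0},
  {"grip": 0.6, "tx": 3.85, "ty": 0, "tz": -2.1, "ax": 0, "ay": 0, "az": 0},
  {"grip": 0.6, "tx": 5.95, "ty": 0, "tz": -2.75, "ax": 0, "ay": 0, "az": 0},
  {"grip": 0.6, "tx": 8.1, "ty": 0, "tz": -3.1, "ax": 0, "ay": 0, "az": 0},
  {"grip": 0.6, "tx": 10.3, "ty": 0, "tz": -3.1, "ax": 0, "ay": 0, "az": 0},
  {"grip": 0.6, "tx": 12.5, "ty": 0, "tz": -2.85, "ax": 0, "ay": 0, "az": 0},
  {"grip": 0.6, "tx": 14.6, "ty": 0, "tz": -2.3, "ax": 0, "ay": 0, "az": 0},
  {"grip": 0.6, "tx": 16.2, "ty": 0, "tz": -1.7, "ax": 0, "ay": 0, "az": 0},
])

```text
t: 4.42
ee_pos: [0.6725, -0.2318, 0.263]
orientation: [0.997, 0.073, 0.001, 0.0]
ft_force: [0.3, 0.8, 4.2]
gripper_width: 0.0256
finger_force: 30.0
```

step_arm([
  {"grip": 0.6, "tx": 1.0, "ty": 0, "tz": 0.5, "ax": 0, "ay": 0, "az": 0},
  {"grip": 0.6, "tx": 1.9, "ty": 0, "tz": 1.1, "ax": 0, "ay": 0, "az": 0},
  {"grip": 0.6, "tx": 1.9, "ty": 0, "tz": 1.1, "ax": 0, "ay": 0, "az": 0},
  {"grip": -0.2, "tx": 1.9, "ty": 0, "tz": 1.1, "ax": 0, "ay": 0, "az": 0},
  {"grip": -0.2, "tx": 1.9, "ty": 0, "tz": 1.1, "ax": 0, "ay": 0, "az": 0},
  {"grip": -0.2, "tx": 1.9, "ty": 0, "tz": 1.1, "ax": 0, "ay": 0, "az": 0},
  {"grip": -0.2, "tx": 1.9, "ty": 0, "tz": 1.1, "ax": 0, "ay": 0, "az": 0},
  {"grip": -0.2, "tx": 1.9, "ty": 0, "tz": 1.1, "ax": 0, "ay": 0, "az": 0},
])

```text
t: 5.08
ee_pos: [0.689, -0.2299, 0.2514]
orientation: [0.997, 0.072, -0.0, -0.0]
ft_force: [-0.2, 0.9, 0.4]
gripper_width: 0.055
finger_force: 0.0
```

step_arm([
  {"grip": -0.2, "tx": 0, "ty": 0, "tz": -1, "ax": 0, "ay": 0, "az": 0},
  {"grip": -0.2, "tx": 0, "ty": 0, "tz": -3, "ax": 0, "ay": 0, "az": 0},
  {"grip": -0.2, "tx": 0, "ty": 0, "tz": -5, "ax": 0, "ay": 0, "az": 0},
  {"grip": -0.2, "tx": -3, "ty": 0, "tz": -5.5, "ax": 0, "ay": 0, "az": 0},
  {"grip": -0.2, "tx": -7, "ty": 0, "tz": -5.5, "ax": 0, "ay": 0, "az": 0},
  {"grip": -0.2, "tx": -11, "ty": 0, "tz": -5.5, "ax": 0, "ay": 0, "az": 0},
  {"grip": -0.2, "tx": -15, "ty": 0, "tz": -5.5, "ax": 0, "ay": 0, "az": 0},
  {"grip": -0.2, "tx": -19, "ty": 0, "tz": -5.5, "ax": 0, "ay": 0, "az": 0},
])

```text
t: 5.75
ee_pos: [0.4994, -0.2573, 0.3071]
orientation: [0.997, 0.072, 0.0, 0.0]
ft_force: [0.6, -0.3, -0.1]
gripper_width: 0.0563
finger_force: 0.0
```

step_arm([
  {"grip": -0.2, "tx": -4, "ty": 0, "tz": 0, "ax": 0, "ay": 0, "az": 0},
  {"grip": -0.2, "tx": -8, "ty": 0, "tz": 0, "ax": 0, "ay": 0, "az": 0},
  {"grip": -0.2, "tx": -12, "ty": 0, "tz": 0, "ax": 0, "ay": 0, "az": 0},
  {"grip": -0.2, "tx": -14, "ty": 0, "tz": 0, "ax": 0, "ay": 0, "az": 0},
  {"grip": -0.2, "tx": -14, "ty": 0, "tz": 0, "ax": 0, "ay": 0, "az": 0},
])

```text
t: 6.17
ee_pos: [0.3592, -0.2788, 0.3079]
orientation: [0.998, 0.07, 0.0, 0.001]
ft_force: [-0.5, -0.7, 0.7]
gripper_width: 0.056
finger_force: 0.0
```

```bash
python3 - <<'E'
from h import *
p,r=pose(); print(p,r.as_quat())
s=snap("scene");t=snap("top")
for n,q in(("scene1",s),("top1",t)): np.savez(n+".npz",**{k:np.array(v) for k,v in q.items()})
a=cv2.resize(t["pixels"][150:290,330:470],(400,400),interpolation=cv2.INTER_CUBIC);b=cv2.resize(s["pixels"][110:250,250:390],(400,400),interpolation=cv2.INTER_CUBIC)
cv2.imwrite("pics/d1.png",np.hstack([a,b]))
E
```

```text
[ 0.35921108 -0.27879833  0.30786639] [9.97517008e-01 7.04194794e-02 3.19492101e-04 9.01753235e-04]
```

View pics/d1.png

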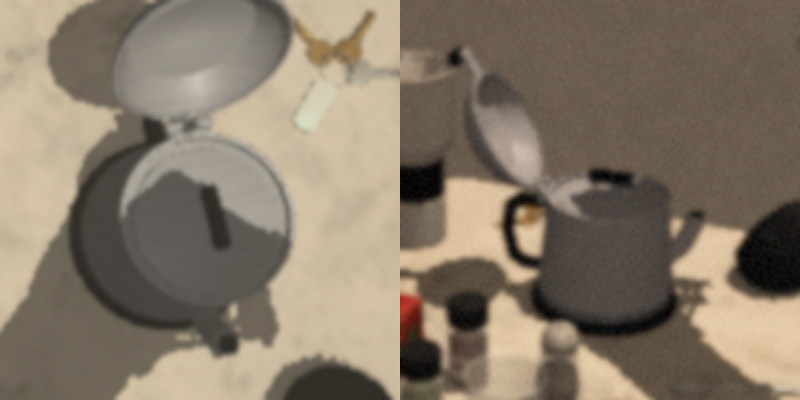

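The lid stands open, leaning back, with its roll at (458,57) in the right panel. The grip bar runs from (207,187) to (222,247) in the left panel and shows at about (611,178) in the right panel.

```bash
python3 - <<'E'
from h import *
T,S=[dict(np.load(n+"1.npz")) for n in("top","scene")]
def blob(s,x0,x1,y0,y1,th):
    g=cv2.cvtColor(s["pixels"],cv2.COLOR_BGR2GRAY)[y0:y1,x0:x1]; n,l,st,c=cv2.connectedComponentsWithStats((g<th).astype('uint8'))
    i=1+np.argmax(st[1:,4]); v,u=np.nonzero(l==i); q=np.c_[u+x0,v+y0].astype('float32'); print(st[i],cv2.minAreaRect(q)); return q
a=blob(T,397,413,212,240,58); b=blob(S,313,334,166,178,50)
ca,cb=a.mean(0),b.mean(0)
print("bar tri",tri(T,ca,S,cb),"planes z.148",onz(T,*ca,.148),onz(S,*cb,.146))
w=np.array([onz(T,u,v,.149)[:2] for u,v in a]); e,V=np.linalg.eigh(np.cov(w.T)); d=V[:,1]*np.sign(V[0,1]); print("yaw",np.arctan2(d[1],d[0]),"len",np.ptp(w@d),np.ptp(w@V[:,0]))
w=np.array([onz(S,u,v,.145)[:2] for u,v in b]);print("scene span",w.min(0),w.max(0))
# roll position with lid open -> angle
for n,s in(("T",T),("S",S)):
    P=cloud(s).reshape(-1,3); q=P[(P[:,0]>.6)&(P[:,0]<.72)&(abs(P[:,1]+.24)<.07)&(P[:,2]>.14)]
    print(n,len(q),np.percentile(q,[1,50,99],axis=0).round(3).tolist())
E
```

```text
[  4   4   9  21 105] ((405.084228515625, 225.86517333984375), (21.061840057373047, 5.321675777435303), 77.00537872314453)
[ 3  3 15  7 63] ((323.3716125488281, 171.261474609375), (14.271612167358398, 5.076479911804199), 16.699243545532227)
bar tri (array([ 0.53413088, -0.25417029,  0.14148101]), np.float64(0.0018988277585175624)) planes z.148 [ 0.53254444 -0.25244785  0.148     ] [ 0.5315728  -0.24415988  0.146     ]
yaw 0.21163340663482177 len 0.04163819432086957 0.010900015384022799
scene span [ 0.51093654 -0.26248183] [ 0.5545479  -0.22837996]
T 2036 [[0.615, -0.298, 0.141], [0.66, -0.241, 0.17], [0.696, -0.18, 0.261]]
S 757 [[0.618, -0.295, 0.141], [0.663, -0.256, 0.182], [0.697, -0.173, 0.259]]
```

```bash
python3 -c "
from h import *
print(pose()[0],go([.535,-.253,.2],.212))"
```

```text
[ 0.36278609 -0.27772783  0.30756892] (array([1.739e+01, 1.000e-02, 1.078e+01]), array([ 0.08, -0.07, -3.88]))
```

step_arm([
  {"grip": -0.2, "tx": 3, "ty": 0, "tz": 0.5, "ax": 0, "ay": 0, "az": -1},
  {"grip": -0.2, "tx": 6.5, "ty": 0, "tz": 2, "ax": 0, "ay": 0, "az": -2},
  {"grip": -0.2, "tx": 10, "ty": 0, "tz": 3.5, "ax": 0, "ay": 0, "az": -3},
  {"grip": -0.2, "tx": 13, "ty": 0, "tz": 5.5, "ax": 0, "ay": 0, "az": -3.9},
  {"grip": -0.2, "tx": 15.5, "ty": 0, "tz": 8, "ax": 0, "ay": 0, "az": -3.9},
  {"grip": -0.2, "tx": 17.4, "ty": 0, "tz": 10.8, "ax": 0, "ay": 0, "az": -3.9},
  {"grip": -0.2, "tx": 17.4, "ty": 0, "tz": 10.8, "ax": 0, "ay": 0, "az": -3.9},
  {"grip": -0.2, "tx": 17.4, "ty": 0, "tz": 10.8, "ax": 0, "ay": 0, "az": -3.9},
])

```text
t: 6.93
ee_pos: [0.5357, -0.2509, 0.1968]
orientation: [0.994, 0.108, -0.001, -0.001]
ft_force: [-0.1, 0.4, 0.5]
gripper_width: 0.0562
finger_force: 0.0
```

step_arm([
  {"grip": -0.2, "tx": 0, "ty": 0, "tz": 0, "ax": 0, "ay": 0, "az": 0},
  {"grip": -0.2, "tx": 0, "ty": 0, "tz": 0, "ax": 0, "ay": 0, "az": 0},
  {"grip": -0.2, "tx": 0, "ty": 0, "tz": 0, "ax": 0, "ay": 0, "az": 0},
])

```text
t: 7.18
ee_pos: [0.535, -0.2529, 0.2]
orientation: [0.994, 0.106, 0.001, 0.001]
ft_force: [-0.0, 0.5, 0.7]
gripper_width: 0.0563
finger_force: 0.0
```

```bash
python3 - <<'E'
from h import *
p,r=pose();print(p,go([.535,-.253,.137],.212))
s=snap("scene");c=proj(s,p+r.apply([0,0,.008]));print(c)
im=cv2.resize(s["pixels"][110:215,260:400],None,fx=5,fy=5,interpolation=cv2.INTER_CUBIC); cv2.imwrite("pics/e1.png",im); print(pose()[0])
E
```

```text
[ 0.53504437 -0.25291725  0.19997952] (array([-0.02, -0.  ,  6.3 ]), array([ 0.09, -0.09,  0.03]))
(np.float64(324.58417618866883), np.float64(155.34091046751746))
[ 0.53498464 -0.25287213  0.19981681]
```

View pics/e1.png

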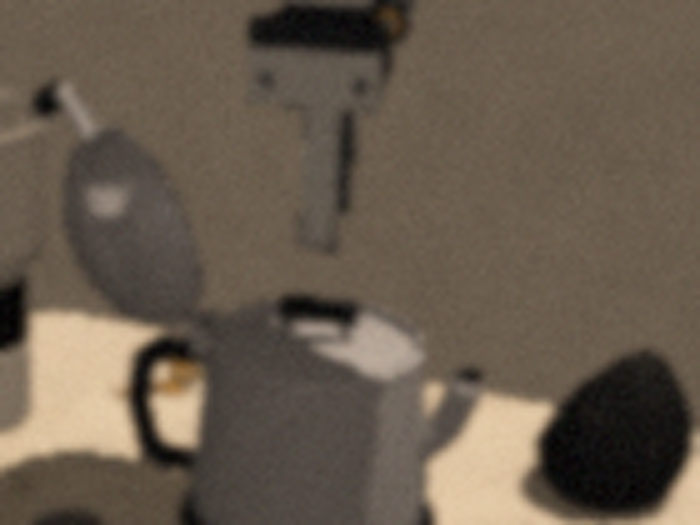

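The finger at (320,245) stands centred over the bar, which spans 275–358 at row 308. I'll descend and grip.

step_arm([
  {"grip": -0.2, "tx": 0, "ty": 0, "tz": 2.5, "ax": 0, "ay": 0, "az": 0},
  {"grip": -0.2, "tx": 0, "ty": 0, "tz": 4.5, "ax": 0, "ay": 0, "az": 0},
  {"grip": -0.2, "tx": 0, "ty": 0, "tz": 5.8, "ax": 0, "ay": 0, "az": 0},
  {"grip": -0.2, "tx": 0, "ty": 0, "tz": 6.3, "ax": 0, "ay": 0, "az": 0},
  {"grip": -0.2, "tx": 0, "ty": 0, "tz": 6.3, "ax": 0, "ay": 0, "az": 0},
  {"grip": 0.4, "tx": 0, "ty": 0, "tz": 6.3, "ax": 0, "ay": 0, "az": 0},
  {"grip": 0.6, "tx": 0, "ty": 0, "tz": 6.3, "ax": 0, "ay": 0, "az": 0},
  {"grip": 0.6, "tx": 0, "ty": 0, "tz": 6.3, "ax": 0, "ay": 0, "az": 0},
])

```text
t: 7.9
ee_pos: [0.5354, -0.2526, 0.1365]
orientation: [0.994, 0.106, 0.001, 0.0]
ft_force: [0.0, 0.1, -0.3]
gripper_width: 0.0404
finger_force: 0.0
```

step_arm([
  {"grip": 0.6, "tx": 0, "ty": 0, "tz": 0, "ax": 0, "ay": 0, "az": 0},
  {"grip": 0.7, "tx": 0, "ty": 0, "tz": 0, "ax": 0, "ay": 0, "az": 0},
  {"grip": 0.8, "tx": 0, "ty": 0, "tz": 0, "ax": 0, "ay": 0, "az": 0},
  {"grip": 0.9, "tx": 0, "ty": 0, "tz": 0, "ax": 0, "ay": 0, "az": 0},
  {"grip": 0.95, "tx": 0, "ty": 0, "tz": 0, "ax": 0, "ay": 0, "az": 0},
  {"grip": 1, "tx": 0, "ty": 0, "tz": 0, "ax": 0, "ay": 0, "az": 0},
  {"grip": 1, "tx": 0, "ty": 0, "tz": 0, "ax": 0, "ay": 0, "az": 0},
  {"grip": 1, "tx": 0, "ty": 0, "tz": 0, "ax": 0, "ay": 0, "az": 0},
])

```text
t: 8.57
ee_pos: [0.535, -0.2523, 0.1355]
orientation: [0.994, 0.106, -0.0, -0.0]
ft_force: [-1.2, -0.6, 2.1]
gripper_width: 0.0099
finger_force: 30.0
```

step_arm([
  {"grip": 1, "tx": 0, "ty": 0, "tz": -0.8, "ax": 0, "ay": 0, "az": 0},
  {"grip": 1, "tx": 0, "ty": 0, "tz": -2.2, "ax": 0, "ay": 0, "az": 0},
  {"grip": 1, "tx": 0, "ty": 0, "tz": -3.8, "ax": 0, "ay": 0, "az": 0},
  {"grip": 1, "tx": 0, "ty": 0, "tz": -5.4, "ax": 0, "ay": 0, "az": 0},
  {"grip": 1, "tx": 0, "ty": 0, "tz": -7, "ax": 0, "ay": 0, "az": 0},
  {"grip": 1, "tx": 0, "ty": 0, "tz": -8.8, "ax": 0, "ay": 0, "az": 0},
  {"grip": 1, "tx": 0, "ty": 0, "tz": -10.6, "ax": 0, "ay": 0, "az": 0},
  {"grip": 1, "tx": 0, "ty": 0, "tz": -12, "ax": 0, "ay": 0, "az": 0},
])

```text
t: 9.23
ee_pos: [0.5351, -0.2524, 0.2574]
orientation: [0.994, 0.106, 0.0, 0.0]
ft_force: [-0.0, -0.7, -0.9]
gripper_width: 0.0096
finger_force: 30.0
```

step_arm([
  {"grip": 1, "tx": 0, "ty": 0, "tz": -1, "ax": 0, "ay": 0, "az": 0},
  {"grip": 1, "tx": 0, "ty": 0, "tz": -1, "ax": 0, "ay": 0, "az": 0},
  {"grip": 1, "tx": 0, "ty": 0, "tz": -1, "ax": 0, "ay": 0, "az": 0},
])

```text
t: 9.48
ee_pos: [0.5349, -0.2524, 0.2654]
orientation: [0.994, 0.106, 0.0, 0.0]
ft_force: [-0.1, 0.0, -1.2]
gripper_width: 0.0099
finger_force: 30.0
```

```bash
python3 - <<'E'
from h import *
def circ(p):
    A=np.c_[2*p,np.ones(len(p))]; x=np.linalg.lstsq(A,(p**2).sum(1),rcond=None)[0]; return x[:2].round(4),np.sqrt(x[2]+x[:2]@x[:2]).round(4)
p,r=pose();st=bot.read_state();print(p,r.as_quat().round(3),st["ft_force"],st["gripper_width"],go([.526,.186,p[2]],.212))
s=snap("scene");t=snap("top")
for n,q in(("s",s),("t",t)):
    P=cloud(q).reshape(-1,3); k=P[(np.hypot(*(P[:,:2]-p[:2]).T)<.06)&(P[:,2]>.13)&(P[:,2]<.3)]
    h=np.histogram(k[:,2],np.arange(.14,.29,.01)); print(n,h[0],k[:,2].min())
    m=P[(np.hypot(P[:,0]-.526,P[:,1]-.186)<.055)&(P[:,2]>.088)&(P[:,2]<.1)]
    print(" mug",circ(m[:,:2]))
    # ellipse of mug rim via colour contour not used
cv2.imwrite("pics/f1.png",cv2.resize(s["pixels"][110:330,170:400],None,fx=2.6,fy=2.6,interpolation=cv2.INTER_CUBIC))
E
```

```text
[ 0.53491749 -0.25238702  0.26541067] [0.994 0.106 0.    0.   ] [-0.11458103  0.01785478 -1.18270145] 0.009918290024111497 (array([ 8.400e+00, -4.304e+01, -1.000e-02]), array([ 0.01, -0.01,  0.07]))
s [  0   0   0  32  60  63  72  72  83  81  34 345  48  65] 0.17463230065139973
 mug (array([0.5269, 0.1883]), np.float64(0.044))
t [  0   0   0   0   0   0   0   0   0   0  50 481   0   0] 0.2477209578374363
 mug (array([0.5249, 0.1826]), np.float64(0.044))
```

View pics/f1.png

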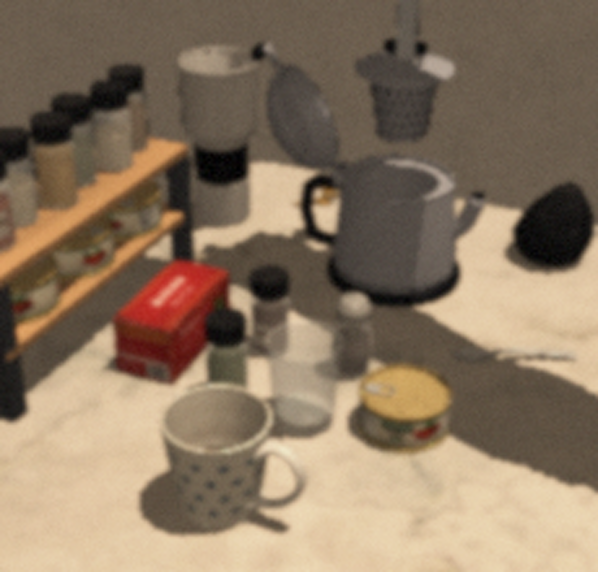

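The strainer is clear of the pot and upright at (405,95). The lid stays open and the bystanders are undisturbed. Next I'll carry it over at this height.

step_arm([
  {"grip": 1, "tx": 0.2, "ty": -1, "tz": 0, "ax": 0, "ay": 0, "az": 0},
  {"grip": 1, "tx": 0.6, "ty": -3, "tz": 0, "ax": 0, "ay": 0, "az": 0},
  {"grip": 1, "tx": 1.1, "ty": -5.5, "tz": 0, "ax": 0, "ay": 0, "az": 0},
  {"grip": 1, "tx": 1.6, "ty": -8, "tz": 0, "ax": 0, "ay": 0, "az": 0},
  {"grip": 1, "tx": 2.1, "ty": -10.5, "tz": 0, "ax": 0, "ay": 0, "az": 0},
  {"grip": 1, "tx": 2.6, "ty": -13, "tz": 0, "ax": 0, "ay": 0, "az": 0},
  {"grip": 1, "tx": 3.1, "ty": -15.5, "tz": 0, "ax": 0, "ay": 0, "az": 0},
  {"grip": 1, "tx": 3.6, "ty": -18, "tz": 0, "ax": 0, "ay": 0, "az": 0},
])

```text
t: 10.25
ee_pos: [0.5314, -0.0668, 0.2648]
orientation: [0.994, 0.107, -0.0, -0.0]
ft_force: [0.6, -0.4, -0.4]
gripper_width: 0.0097
finger_force: 30.0
```

step_arm([
  {"grip": 1, "tx": 0.5, "ty": -2.5, "tz": 0, "ax": 0, "ay": 0, "az": 0},
  {"grip": 1, "tx": 1, "ty": -5, "tz": 0, "ax": 0, "ay": 0, "az": 0},
  {"grip": 1, "tx": 1.5, "ty": -7.5, "tz": 0, "ax": 0, "ay": 0, "az": 0},
  {"grip": 1, "tx": 2, "ty": -10, "tz": 0, "ax": 0, "ay": 0, "az": 0},
  {"grip": 1, "tx": 2.5, "ty": -12.5, "tz": 0, "ax": 0, "ay": 0, "az": 0},
  {"grip": 1, "tx": 3, "ty": -15, "tz": 0, "ax": 0, "ay": 0, "az": 0},
  {"grip": 1, "tx": 3.5, "ty": -17.5, "tz": 0, "ax": 0, "ay": 0, "az": 0},
  {"grip": 1, "tx": 3.9, "ty": -20, "tz": 0, "ax": 0, "ay": 0, "az": 0},
])

```text
t: 10.92
ee_pos: [0.527, 0.1368, 0.2649]
orientation: [0.994, 0.107, -0.0, -0.0]
ft_force: [0.5, 0.5, -1.2]
gripper_width: 0.0094
finger_force: 30.0
```

step_arm([
  {"grip": 1, "tx": 0.4, "ty": -2, "tz": 0, "ax": 0, "ay": 0, "az": 0},
  {"grip": 1, "tx": 0.7, "ty": -3.7, "tz": 0, "ax": 0, "ay": 0, "az": 0},
  {"grip": 1, "tx": 0.9, "ty": -4.8, "tz": 0, "ax": 0, "ay": 0, "az": 0},
  {"grip": 1, "tx": 0.9, "ty": -5, "tz": 0, "ax": 0, "ay": 0, "az": 0},
  {"grip": 1, "tx": 0.9, "ty": -5, "tz": 0, "ax": 0, "ay": 0, "az": 0},
  {"grip": 1, "tx": 0.9, "ty": -5, "tz": 0, "ax": 0, "ay": 0, "az": 0},
  {"grip": 1, "tx": 0.9, "ty": -5, "tz": 0, "ax": 0, "ay": 0, "az": 0},
])

```text
t: 11.5
ee_pos: [0.5262, 0.1845, 0.2653]
orientation: [0.994, 0.106, -0.0, 0.0]
ft_force: [-0.3, 0.4, -1.9]
gripper_width: 0.0099
finger_force: 30.0
```

```bash
cat > chk.py <<'E'
from h import *
import sys
def circ(p):
    A=np.c_[2*p,np.ones(len(p))]; x=np.linalg.lstsq(A,(p**2).sum(1),rcond=None)[0]; return x[:2].round(4),np.sqrt(x[2]+x[:2]@x[:2]).round(4)
p,r=pose();st=bot.read_state();print(p,r.as_quat().round(4),st["ft_force"].round(1),st["gripper_width"])
foot=p[2]-.0917; print("foot",foot,"go",go([.526,.1855,.1997],.212))
for n in("scene","top"):
    s=snap(n); P=cloud(s).reshape(-1,3); k=P[np.hypot(*(P[:,:2]-p[:2]).T)<.075]
    f=k[(k[:,2]>foot+.068)&(k[:,2]<foot+.083)]; print(n,"flange",circ(f[:,:2]),len(f))
    for h in(.015,.035,.055):
        b=k[(abs(k[:,2]-foot-h)<.008)&(np.hypot(*(k[:,:2]-p[:2]).T)<.045)]
        if len(b)>30: print("  body",h,circ(b[:,:2]),len(b))
    b=P[(np.hypot(P[:,0]-.526,P[:,1]-.186)<.055)&(P[:,2]>.088)&(P[:,2]<.1)&(P[:,2]<foot-.005)]
    if len(b)>20: print("  mug",circ(b[:,:2]),len(b))
    bb=k[(k[:,2]>.1)]; print("  lowest",np.percentile(bb[:,2],1))
    if n=="scene": cv2.imwrite(sys.argv[1],cv2.resize(s["pixels"][120:330,170:350],None,fx=2.8,fy=2.8,interpolation=cv2.INTER_CUBIC))
E
python3 chk.py pics/g1.png
```

```text
[0.5262272  0.18447696 0.26534472] [ 9.944e-01  1.057e-01 -1.000e-04  2.000e-04] [-0.3  0.4 -1.9] 0.009872932287214904
foot 0.1736447176950685 go (array([ 0.  , -0.11,  6.56]), array([ 0.02,  0.01, -0.01]))
scene flange (array([0.5254, 0.1899]), np.float64(0.0382)) 934
  body 0.015 (array([0.5276, 0.186 ]), np.float64(0.0288)) 173
  body 0.035 (array([0.5275, 0.1861]), np.float64(0.0314)) 200
  body 0.055 (array([0.527 , 0.1869]), np.float64(0.0331)) 210
  mug (array([0.5271, 0.1883]), np.float64(0.0441)) 245
  lowest 0.1869788959840452
top flange (array([0.523 , 0.1737]), np.float64(0.0351)) 830
  mug (array([0.5258, 0.1837]), np.float64(0.0452)) 81
  lowest 0.25198695881901273
```

step_arm([
  {"grip": 1, "tx": 0, "ty": -0.1, "tz": 0.8, "ax": 0, "ay": 0, "az": 0},
  {"grip": 1, "tx": 0, "ty": -0.1, "tz": 2, "ax": 0, "ay": 0, "az": 0},
  {"grip": 1, "tx": 0, "ty": -0.1, "tz": 3.3, "ax": 0, "ay": 0, "az": 0},
  {"grip": 1, "tx": 0, "ty": -0.1, "tz": 4.5, "ax": 0, "ay": 0, "az": 0},
  {"grip": 1, "tx": 0, "ty": -0.1, "tz": 5.4, "ax": 0, "ay": 0, "az": 0},
  {"grip": 1, "tx": 0, "ty": -0.1, "tz": 6.1, "ax": 0, "ay": 0, "az": 0},
  {"grip": 1, "tx": 0, "ty": -0.1, "tz": 6.5, "ax": 0, "ay": 0, "az": 0},
  {"grip": 1, "tx": 0, "ty": -0.1, "tz": 6.5, "ax": 0, "ay": 0, "az": 0},
])

```text
t: 12.27
ee_pos: [0.5256, 0.1865, 0.1996]
orientation: [0.994, 0.106, -0.001, 0.0]
ft_force: [-1.3, -0.7, -1.4]
gripper_width: 0.0098
finger_force: 30.0
```

step_arm([
  {"grip": 1, "tx": 0, "ty": 0, "tz": 0, "ax": 0, "ay": 0, "az": 0},
  {"grip": 1, "tx": 0, "ty": 0, "tz": 0, "ax": 0, "ay": 0, "az": 0},
  {"grip": 1, "tx": 0, "ty": 0, "tz": 0, "ax": 0, "ay": 0, "az": 0},
  {"grip": 1, "tx": 0, "ty": 0, "tz": 0, "ax": 0, "ay": 0, "az": 0},
])

```text
t: 12.6
ee_pos: [0.526, 0.1867, 0.2009]
orientation: [0.994, 0.106, 0.0, -0.0]
ft_force: [0.7, -0.7, -0.3]
gripper_width: 0.0095
finger_force: 30.0
```

```bash
python3 chk.py pics/g2.png
```

```text
[0.5260399  0.18671019 0.20088062] [ 9.943e-01  1.064e-01  3.000e-04 -1.000e-04] [ 0.7 -0.7 -0.3] 0.009480815698160037
foot 0.10918062262998468 go (array([-0.03,  0.12,  0.12]), array([-0.  , -0.04,  0.07]))
scene flange (array([0.5255, 0.1913]), np.float64(0.0386)) 944
  body 0.015 (array([0.5272, 0.189 ]), np.float64(0.0285)) 155
  body 0.035 (array([0.5276, 0.1886]), np.float64(0.0312)) 174
  body 0.055 (array([0.5271, 0.1888]), np.float64(0.0333)) 176
  mug (array([0.5268, 0.1886]), np.float64(0.0439)) 174
  lowest 0.12524998650719596
top flange (array([0.5227, 0.1731]), np.float64(0.034)) 585
  mug (array([0.5243, 0.1825]), np.float64(0.0434)) 57
  lowest 0.1875219182711911
```

View pics/g2.png

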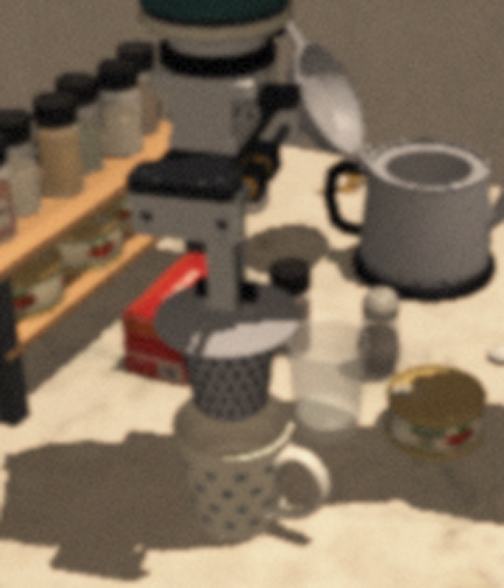

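The strainer's foot at (233,408) sits centred over the mug's mouth with a clear gap above the rim. Body and mug centres agree within 1 mm, and the lid is still open. I'll settle, then hand in.

step_arm([
  {"grip": 1, "tx": 0, "ty": 0, "tz": 0, "ax": 0, "ay": 0, "az": 0},
  {"grip": 1, "tx": 0, "ty": 0, "tz": 0, "ax": 0, "ay": 0, "az": 0},
  {"grip": 1, "tx": 0, "ty": 0, "tz": 0, "ax": 0, "ay": 0, "az": 0},
  {"grip": 1, "tx": 0, "ty": 0, "tz": 0, "ax": 0, "ay": 0, "az": 0},
  {"grip": 1, "tx": 0, "ty": 0, "tz": 0, "ax": 0, "ay": 0, "az": 0},
  {"grip": 1, "tx": 0, "ty": 0, "tz": 0, "ax": 0, "ay": 0, "az": 0},
  {"grip": 1, "tx": 0, "ty": 0, "tz": 0, "ax": 0, "ay": 0, "az": 0},
  {"grip": 1, "tx": 0, "ty": 0, "tz": 0, "ax": 0, "ay": 0, "az": 0},
])

```text
t: 13.37
ee_pos: [0.5258, 0.1867, 0.2004]
orientation: [0.994, 0.106, -0.0, -0.0]
ft_force: [0.1, -0.1, -0.9]
gripper_width: 0.0096
finger_force: 30.0
```

```bash
python3 -c "
from h import *
p=pose()[0];print(p)
assert .196<p[2]<.204 and abs(p[1]-.186)<.004
print(bot.close_job())"
```

```text
[0.52581604 0.18667816 0.20043276]
the job is handed in; nothing more can be done
None
```

I handed the job in at about 13.4 s, verdict not shown: the lid is open, and the gripper still holds the strainer upright, centred over the mug to within a few mm, its foot about 16 mm above the rim.

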